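# Vent the cleaner jug and take off its safety cap

## Task

Get the descaler jug open for the kettle: first let the pressure off by pressing the vent plunger on the jug's top right down to its stop. Then open the child-safe cap: press it down and, keeping it pressed, twist it anticlockwise (seen from above) until it is free, and lift it off. Finish while still holding the cap in the gripper, upright and still, straight above the open neck and a few centimetres clear of it; leave the other things on the worktop where they are.

Things in the scene. Friction and masses are not known exactly. Their poses are not given: they have to be found in the camera images.
- jug: White flat-sided plastic jug, 184 x 110 mm, flat shoulder at z = 120 mm; its grey holder (200 x 126 mm, a screw ear each side) is screwed down, so it never moves or turns. Origin: on the worktop under its middle. x runs along its length from the capped neck (x = -45 mm, y = 0) to the vent plunger (x = +50 mm) and a side handle beyond (to x = +128 mm, below z = 108 mm). It may stand any way round.
- cap: Round grey ribbed push-and-turn cap, 48 mm in diameter (50 over the ribs), 34 mm high, about 40 g, hollow below; grip it across its diameter from above. Origin: centre of its underside, z up, x along the jug's x when locked (a few degrees of play). Locked, its underside is at z = 134 mm, 14 mm clear of the shoulder.
- cap_top (a point): Centre of the cap's top, z = 168 mm when locked. A spring holds the cap up (3.6 N at rest, 8.4 N when down); it goes down 8 mm to a solid stop and turns only when at least 4.5 mm down (6 mm is good). Kept down it turns anticlockwise from above: from about 40 to 70 degrees (55 is best) it is free to lift straight off; a stop ends the turn there. Clockwise is blocked.
- neck_top (a point): Centre of the neck's top face, z = 157 mm, on the cap's axis (hidden under the cap at first); axes as the jug's. The neck with its catches is 39 mm across and reaches 23 mm up inside the locked cap.
- vent_plunger (a joint): Travel of the vent plunger, a grey mushroom button on the shoulder: 0 up, 0.008 m down at its stop; spring 1.8 N at first, 5.4 N at the stop; it comes up again when let go.
- vent_top (a point): Centre of the top of the vent plunger's round head, 25 mm in diameter, 145.5 mm above the worktop when up, 95 mm from the cap's axis.
- mug: Plain white mug, 80 mm across, 91 mm high, with a handle; bystander, standing loose. Origin in its underside.
- spice_jar: Small glass spice jar with a red lid, 45 mm across, 106 mm high; bystander, standing loose. Origin: centre of its underside.
- lemon: Lemon, 72 x 57 x 58 mm; bystander, lying loose. Origin at its underside.

How it is judged (in metres and radians):
On the way, in this order (a step that is already met when the one before it is completed fails the run):
1. the vent plunger is pressed down to its stop (at least 7 of its 8 mm) while the cap is still on (value of joint vent_plunger above 0.007 m and z of cap in the frame of neck_top below -0.015 m), for 0.1 s.
2. the cap is pressed down (at least 3 mm) and, pressed, turned past its safety catch (more than 17 degrees) (z of cap in the frame of neck_top below -0.026 m and angle between the x axis of cap and the x axis of jug, either way round above 0.3 rad), for 0.05 s.
At the end, for the whole second after the job is handed in: The cap is held in the fingers, at rest (under 30 mm/s), upright within 0.3 rad, its axis within 30 mm of the neck's axis, its underside 15 to 120 mm above the top of the neck, touching nothing of the jug (z of cap in the frame of neck_top between 0.015 and 0.12 m and horizontal distance between cap and neck_top below 0.03 m and angle between cap's own z axis and vertical below 0.3 rad and contact force between the fingers and cap above 1 N and contact force between cap and jug below 0.1 N and linear speed of cap below 0.03 m/s); the arm keeps its last pose, push and grip.
It fails at once if the mug is pushed more than 30 mm from its place (distance of mug from where it was at the start of the episode above 0.03 m).
It fails at once if the spice jar is pushed more than 30 mm from its place (distance of spice_jar from where it was at the start of the episode above 0.03 m).
It fails at once if the lemon is pushed more than 30 mm from its place (distance of lemon from where it was at the start of the episode above 0.03 m).
It also fails if it takes over 45 s, if anything falls off the work surface, if the arm or the gripper's body presses on something with over 40 N, if the wrist force passes 120 N, or if a joint passes its speed limit or range.

## Robot

A 6-joint arm with a two-finger parallel gripper is mounted at the origin on a cart in front of the work surface, level with it; the furniture and walls round the work are solid. World frame = base frame: x ahead of the robot, y to its left, z up, the work surface at z = 0. Lengths are in m, angles in degrees, forces in N, time in s.
With the tool pointing down it reaches from about 0.35 to 0.875 m from the base axis. Payload 4.2 kg.
Tool frame: the origin (TCP) lies midway between the tips of the shut fingers; the grasp point (between the pads) lies 19 mm behind it (r.pinch_z is the distance from the TCP to the grasp point, in m); z points along the fingers, y is the line along which they close (so a half turn about z gives the same grasp; the last joint's range is limited). The gripper opens to 87 mm and grips with 3 to 60 N. Pads are 19 mm wide; open, the fingers measure 117 mm over their backs; the gripper's body (75 mm by 190 mm) begins 51 mm behind the grasp point.
Start: joints at [-53.423, 22.042, 0.453, 0, -68.411, -14.817], TCP at [0.232, -0.58, 0.223] pointing down, gripper open.
Joint ranges: [-179.83, 179.83], [-69.29, 118.12], [-61.27, 80.66], [-181.25, 117.63], [-171.15, -9.14], [-177.46, 177.46]. Speed limits (degrees/s): [159.86, 159.86, 180, 180, 180, 180].

## Interface

Orientations are given as a 3x3 rotation matrix whose columns are the frame's x, y, z axes.
In Python, from station import r, imaging, models gives the robot as it stands. The module is installed in compiled form; this text tells all that it offers.
- The arm moves only by the tool apply_moves, never from a script. Its argument "moves" is a list of rows, each a list of 2 entries, a list of its own where there are three numbers: the shift along the tool's x, y, z in m, then the turn about the tool's z in degrees. A call has 1 to 5 rows; each row shifts and turns the commanded pose from where the row before left it, along the tool's axes as they then stand; what a row does not reach is not made up. A row lasts 1/12 s, in which the tool goes at most 41.7 mm and 7.16 degrees, less where a joint would pass 70% of its speed; a pose out of reach is approached as far as the arm can. A call is refused whole if a number of a shift passes 0.0417 or a number of a turn 7.16, either way. A call with a gripper value outside its range is refused whole. "hand" is the finger opening in m, from 0 to 0.087, set as the call begins (left out, the last holds). The fingers move at their own pace and stop on an object; the grip force is fixed at half the most. Time passes only in rows, so rows that do not move let the fingers close. It gives the time, the measured TCP pose, the force, the opening and the grip force at its end, in the units of the state.
- r.sense(): the state, without advancing time (a new reading comes with each control period).
- imaging.capture(name): name is "side" or "top"; returns a dict with "frame" (384x512x3 uint8, blue, green, red), "intrinsics" (3x3 intrinsics, pixels), "eye" and "orientation" of the camera in the world. Camera axes: x right, y down, z forward; pixel columns grow to the right and rows downward; lengths in m; the calibration is good to about 2 mm. A picture is of the moment at which its call begins. There is no depth.
- r.finish_job(): hands the job in; it is judged then, once.
Trained networks look in a picture, given as the dict that the camera call returned (one of the last four; its "shot" number tells which), for a name from the list of things; names that differ only in an ending like _2 or _b are one class to them, and where a whole thing is asked for, a point or a joint stands for the part that bears it (a point fixed in the world has none). Each returns a list of dicts, best first, with "confidence" (0 to 1); they miss things now and then, are a little off and sometimes report something else, mostly with a low value. They report only what shows in the picture. A call takes as long as a camera call.
- models.cut_out(picture, target): "region" (384x512 bool, what is visible of it) and "extent" ([left, top, width, height] as shares, 0 to 1, of the picture: columns of its width, rows of its height, round what is visible of it).
- models.place_of(picture, target): "at" ([column, row] as shares, 0 to 1, of the picture: columns of its width, rows of its height: a listed point, or the origin of a listed thing).
The state is a dict: "time_s": time; "joints": joint angles; "joint_velocities": joint speeds; "effort": joint torques, N m; "tcp_pos": TCP position; "ee_rot": TCP orientation; "wrist_force": force on the tool from outside, world axes, zero at the start; "moment": the same for the moment, N m; "gripper_width": opening from 0.0 (shut) to 1.0 (fully open); "gripper_force": force on a finger pad.
Only numpy, scipy, OpenCV 4.12 (cv2) and the standard library are available. Lean on these libraries where they do the work, as an engineer would, in place of code of your own. Each camera call takes 0.05 s, during which the arm holds its last target. There are 200 camera calls.

## Working session

There is one attempt and no reset: what is moved stays moved. The work goes in short steps, Python scripts to look and compute and a tool call to move; the robot and the scene stay as the last step left them, time stands still between calls to the robot, and variables do not carry over. Pictures are saved under pics/ and viewed, at most 10 in all, crops included, and the job is handed in when it is done.

Besides the shell and the picture viewer there is one more tool, called after ">>>" by a JSON object that holds its "api" and its "payload". apply_moves: Moves the arm, as the interface text tells. Its arguments: {"type":"object","properties":{"moves":{"type":"array"},"hand":{"type":"number"}},"required":["moves"]}

```bash
mkdir -p pics; cat > h.py <<'E'
from station import r, imaging, models
import numpy as np, cv2
def ray(c,uv):
    K=np.array(c["intrinsics"]);d=np.array(c["orientation"])@np.linalg.inv(K)@np.array([uv[0],uv[1],1.0])
    return np.array(c["eye"]),d/np.linalg.norm(d)
def atz(c,uv,z):
    e,d=ray(c,uv);return e+d*(z-e[2])/d[2]
def proj(c,p):
    q=np.array(c["orientation"]).T@(np.array(p)-np.array(c["eye"]));q=np.array(c["intrinsics"])@q;return q[:2]/q[2]
def px(a): return np.array([a[0]*512,a[1]*384])
E
python3 - <<'E'
from h import *
np.set_printoptions(precision=4,suppress=True)
for n in("top","side"):
    c=imaging.capture(n);cv2.imwrite(f"pics/{n}0.png",c["frame"])
    print(n,c["eye"],np.array(c["orientation"]).tolist())
    for t,z in(("cap_top",.168),("vent_top",.1455),("jug",0),("mug",0),("spice_jar",0),("lemon",0)):
        for m in models.place_of(c,t)[:2]:
            u=px(m["at"]);print(t,m["confidence"],u,atz(c,u,z))
s=r.sense();print(s);print(r.pinch_z)
E
```

```text
top [ 0.386  -0.0368  1.2256] [[-0.025599134957535748, -0.9913998191839595, 0.12833971642261668], [-0.999639222272525, 0.024342271468529224, -0.011352493740721127], [0.008130780024484576, -0.1285840283307543, -0.9916652853026715]]
cap_top 0.74 [222.3104 180.2112] [0.5794 0.0447 0.168 ]
vent_top 0.39 [256.9216 174.2976] [ 0.5988 -0.0566  0.1455]
jug 0.88 [241.6128 184.704 ] [ 0.5932 -0.007   0.    ]
mug 0.84 [129.4848 225.7152] [0.4649 0.3662 0.    ]
spice_jar 0.72 [378.0096 208.0128] [ 0.5032 -0.461   0.    ]
lemon 0.73 [154.0096 249.6   ] [0.3846 0.2846 0.    ]
side [0.19   0.872  0.9625] [[-0.9500698372071636, -0.19850125064759583, 0.24075829771888238], [-0.3118468678475371, 0.6309691272298965, -0.7103727834710615], [-0.010901167040019309, -0.7499834758006892, -0.6613667292683255]]
cap_top 0.53 [218.624 191.616] [0.5837 0.0322 0.168 ]
vent_top 0.71 [218.7776 195.4176] [0.5882 0.0237 0.1455]
vent_top 0.51 [222.976  179.4048] [ 0.6031 -0.0471  0.1455]
jug 0.97 [226.7136 226.2912] [0.5817 0.0001 0.    ]
mug 0.65 [214.9888 334.8096] [0.4749 0.3582 0.    ]
spice_jar 0.93 [296.192  152.6016] [ 0.4719 -0.4418  0.    ]
lemon 0.66 [264.8064 318.7968] [0.3717 0.2778 0.    ]
{'time_s': 0.7, 'joints': array([-53.424 ,  22.0384,   0.4531,  -0.0012, -68.4113, -14.8169]), 'joint_velocities': array([ 0.0282, -0.0112, -0.0121, -0.0395, -0.0612,  0.0572]), 'effort': array([  0.0011, -39.033 ,  18.7585,   4.2237,   0.0155,  -0.    ]), 'tcp_pos': array([ 0.2317, -0.5804,  0.2226]), 'ee_rot': array([[-0.9288, -0.3707,  0.0001],
       [-0.3707,  0.9288, -0.    ],
       [-0.    , -0.0001, -1.    ]]), 'wrist_force': array([-0.9109,  0.7173,  0.473 ]), 'moment': array([ 0.0008, -0.0238,  0.0133]), 'gripper_force': 0.0, 'gripper_width': 1.004181859104709}
0.0187
```

```bash
python3 - <<'E'
import cv2,numpy as np
a=cv2.imread("pics/top0.png");b=cv2.imread("pics/side0.png")
a2=cv2.resize(a[130:260,170:300],(520,520),interpolation=3);cv2.imwrite("pics/topc.png",a2)
b2=cv2.resize(b[140:260,160:290],(780,None) if 0 else (520,480),interpolation=3)
cv2.imwrite("pics/sidec.png",b2)
E
```

```text
(no output)
```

View pics/topc.png

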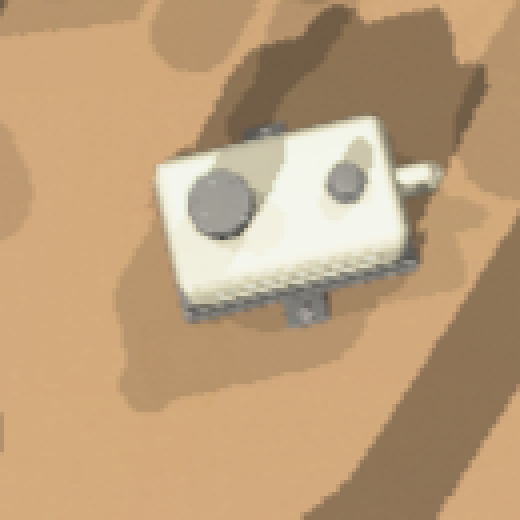

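View pics/sidec.png

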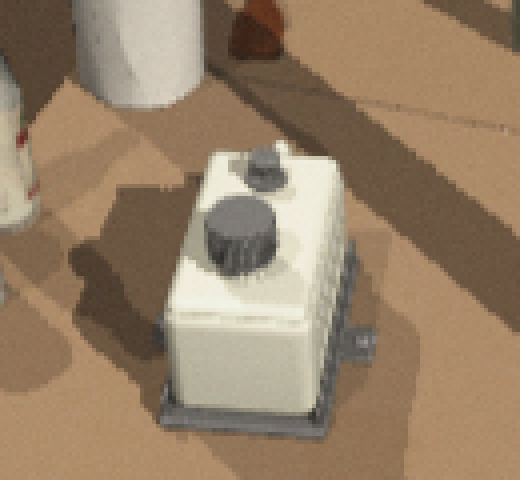

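View pics/top0.png

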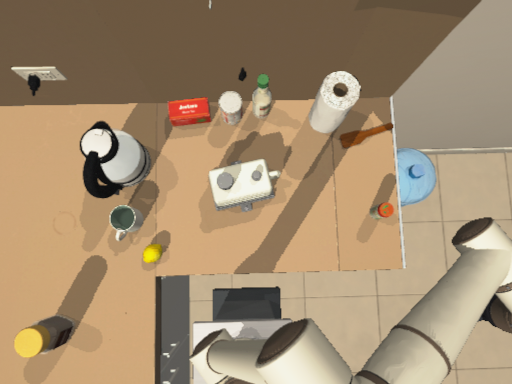

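The crops show the cap at about (225,181) and the vent at about (257,175) in the top picture. The network's spacing between them is 103 mm rather than 95 mm, so I'll fit cut-out masks with a model.

```bash
cat > fit.py <<'E'
from h import *
from scipy.optimize import least_squares
np.set_printoptions(precision=4,suppress=True)
def sil(c,pts):
    h=cv2.convexHull(np.array([proj(c,p) for p in pts],np.float32))
    m=cv2.moments(h);return np.array([m["m10"]/m["m00"],m["m01"]/m["m00"]]),m["m00"]
a=np.linspace(0,2*np.pi,48,endpoint=False)
def cyl(x,y,R,z0,z1): return [(x+R*np.cos(t),y+R*np.sin(t),z) for z in(z0,z1) for t in a]
E
python3 - <<'E'
from fit import *
obs=[]
for n in("top","side"):
    c=imaging.capture(n)
    for t,d in(("cap",(.0245,.134,.168)),("vent_plunger",(.0125,.139,.1455))):
        for k in models.cut_out(c,t)[:2]:
            m=k["region"];v,u=np.nonzero(m)
            x=np.array([u.mean(),v.mean()])
            p=least_squares(lambda q:sil(c,cyl(*q,*d))[0]-x,[.59,0]).x
            print(n,t,k["confidence"],x,m.sum(),"area pred",sil(c,cyl(*p,*d))[1],"pos",p)
    for k in models.cut_out(c,"jug")[:1]:
        m=k["region"];v,u=np.nonzero(m);print("jug",k["confidence"],m.sum(),cv2.minAreaRect(np.c_[u,v].astype(np.float32)))
E
```

```text
top cap 0.48 [224.8816 180.7588] 228 area pred 250.24923332652543 pos [0.5802 0.0382]
jug 0.67 2361 ((246.19229125976562, 184.96156311035156), (50.20573043823242, 69.42510986328125), 78.69007110595703)
side cap 0.52 [219.7926 197.6316] 323 area pred 316.93036717385985 pos [0.5793 0.0372]
side vent_plunger 0.69 [225.509  215.8432] 2729 area pred 62.29118516400922 pos [0.5412 0.0928]
jug 0.68 2697 ((226.71986389160156, 211.9824981689453), (54.206729888916016, 72.35881042480469), 3.5763344764709473)
```

```bash
python3 - <<'E'
from fit import *
for n,roi in(("top",(247,165,267,186)),("side",(219,174,234,189))):
    c=imaging.capture(n);f=c["frame"].astype(int)
    x0,y0,x1,y1=roi;g=f[y0:y1,x0:x1]
    m=((g.max(2)<130)&(g.max(2)-g.min(2)<28)).astype(np.uint8)
    nn,l,st,ce=cv2.connectedComponentsWithStats(m)
    k=1+st[1:,4].argmax();x=ce[k]+[x0,y0]
    print(n,x,st[k])
    for r_ in m: print(''.join('.#'[v] for v in r_))
    for d in((.0125,.140,.1455),(.0125,.1455,.1456)):
        p=least_squares(lambda q:sil(c,cyl(*q,*d))[0]-x,[.59,-.05]).x;print(p,sil(c,cyl(*p,*d)), np.linalg.norm(p-[.58,.038]),np.degrees(np.arctan2(*(p-[.58,.038])[::-1])))
E
```

```text
top [260. 176.] [13 11  1  1  1]
....................
....................
....................
....................
....................
....................
....................
....................
....................
....................
....................
.............#......
....................
....................
..........#.........
....................
....................
....................
....................
....................
....................
[ 0.594  -0.0657] (array([260., 176.]), 57.21654076047707) 0.1046596034368798 -82.3264941946787
[ 0.5935 -0.0657] (array([260., 176.]), 54.594745195819996) 0.10452528182682451 -82.59218292700496
side [225.6486 182.6216] [ 2  3 10 11 74]
...............
...............
...............
.....##.#......
.....#####.....
....#####......
...##..#..#....
...########....
...########....
...#########...
..##########...
...#########...
...#########...
.....####......
...............
[ 0.5915 -0.0386] (array([225.6486, 182.6216]), 48.02537852851674) 0.07746262734133431 -81.4382490424362
[ 0.5902 -0.0355] (array([225.6486, 182.6216]), 36.28514463559259) 0.07419744356217017 -82.12630716803056
```

```bash
python3 - <<'E'
from fit import *
for n,roi in(("top",(247,165,267,186)),("side",(219,174,234,189))):
    c=imaging.capture(n);f=c["frame"].astype(int)
    x0,y0,x1,y1=roi;g=f[y0:y1,x0:x1]
    print(g.max(2))
    if n=="top":
        m=((g.max(2)<155)).astype(np.uint8)
        m[:3]=0
        nn,l,st,ce=cv2.connectedComponentsWithStats(m)
        k=1+st[1:,4].argmax();x=ce[k]+[x0,y0]
        d=(.0125,.140,.1455)
        p=least_squares(lambda q:sil(c,cyl(*q,*d))[0]-x,[.59,-.05]).x;print(x,st[k],p,sil(c,cyl(*p,*d)), np.linalg.norm(p-[.58,.038]),np.degrees(np.arctan2(*(p-[.58,.038])[::-1])))
    for th in (-78,-80,-82,-84):
        t=np.radians(th);p=np.array([.580,.038])+.095*np.array([np.cos(t),np.sin(t)]);print(th,p,sil(c,cyl(*p,.0125,.140,.1455))[0]-[x0,y0])
E
```

```text
[[245 245 245 245 245 245 245 245 245 245 239 215 205 204 214 237 244 236
  191 143]
 [245 245 245 245 245 245 245 245 245 239 215 205 205 204 204 214 236 239
  205 154]
 [245 245 245 245 245 245 245 245 245 236 203 204 204 203 203 203 233 241
  222 172]
 [245 245 245 245 245 245 245 245 239 215 203 204 203 203 202 203 233 243
  231 184]
 [245 245 245 245 245 245 245 245 236 203 204 204 204 204 204 203 233 244
  237 194]
 [245 245 245 245 245 245 239 217 191 174 184 195 204 205 204 204 233 245
  240 210]
 [245 245 245 245 245 241 207 158 160 155 160 155 176 205 204 204 233 245
  242 225]
 [245 245 245 245 243 221 164 159 156 153 154 155 144 170 203 228 244 245
  243 232]
 [245 245 245 245 237 179 155 160 158 157 156 155 138 136 182 233 245 245
  244 238]
 [245 245 245 244 222 159 157 163 161 159 158 156 143 136 163 230 245 245
  245 240]
 [245 245 245 241 209 155 157 165 163 161 160 158 146 138 160 223 244 245
  245 242]
 [245 245 245 238 189 139 152 169 165 163 161 162 141 129 207 239 243 245
  245 243]
 [245 245 245 242 210 140 143 162 172 167 167 156 138 138 215 242 243 245
  245 
[... 1384 characters left out ...]
14 135 133 130 140 135 128 233 240 239 240]
 [165 164 165 107  95 114 115 121 119 115 116 207 231 233 238]
 [163 162 143  95  79  73  76  89  80  88  96 143 198 225 238]
 [175 164 137  90  81  79  72  81  88  89  92 106 161 219 238]
 [222 172 126 109 109 113  97  98 102 102  99 105 141 214 237]
 [238 225 128 115 123 127 105 104 107 105 118 110 141 227 239]
 [240 238 215 116 106 114 111 116 114 110 111 123 187 228 230]
 [240 240 239 211 160 106  99 102 118 128 174 189 213 218 219]
 [206 203 202 209 176 177 176 177 183 192 214 218 218 220 220]]
-78 [ 0.5998 -0.0549] [6.0511 4.761 ]
-80 [ 0.5965 -0.0556] [7.1463 4.8393]
-82 [ 0.5932 -0.0561] [8.2347 4.9421]
-84 [ 0.5899 -0.0565] [9.3151 5.0691]
```

Fit result: cap axis at about (0.580, 0.038), vent at about (0.597, −0.055), jug yaw about −80°. I'm moving above the vent with the fingers shut.

>>> {"api": "apply_moves", "payload": {"moves": [[[-0.0267,0.0176,0],0],[[-0.0267,0.0176,0],0],[[-0.0267,0.0176,0],0],[[-0.0267,0.0176,0],0],[[-0.0267,0.0176,0],0]], "hand": 0}}

```text
time_s: 1.72
tcp_pos: [0.3236, -0.448, 0.2227]
ee_rot: [[-0.929, -0.37, 0.0], [-0.37, 0.929, -0.0], [-0.0, -0.0, -1.0]]
wrist_force: [1.3, 1.0, 1.3]
gripper_width: 0.712
gripper_force: 0.0
```

>>> {"api": "apply_moves", "payload": {"moves": [[[-0.0267,0.0176,0],0],[[-0.0267,0.0176,0],0],[[-0.0267,0.0176,0],0],[[-0.0267,0.0176,0],0],[[-0.0267,0.0176,0],0]]}}

```text
time_s: 2.13
tcp_pos: [0.4151, -0.3166, 0.2228]
ee_rot: [[-0.929, -0.371, 0.001], [-0.371, 0.929, -0.0], [-0.0, -0.0, -1.0]]
wrist_force: [0.3, -1.3, -1.0]
gripper_width: 0.325
gripper_force: 0.0
```

>>> {"api": "apply_moves", "payload": {"moves": [[[-0.0267,0.0176,0],0],[[-0.0267,0.0176,0],0],[[-0.0267,0.0176,0],0],[[-0.0267,0.0176,0],0],[[-0.0267,0.0176,0],0]]}}

```text
time_s: 2.55
tcp_pos: [0.5066, -0.1853, 0.2228]
ee_rot: [[-0.929, -0.371, 0.001], [-0.371, 0.929, -0.0], [-0.001, -0.0, -1.0]]
wrist_force: [0.6, 0.3, 0.1]
gripper_width: 0.015
gripper_force: 0.0
```

>>> {"api": "apply_moves", "payload": {"moves": [[[-0.0267,0.0176,0],0],[[-0.0267,0.0176,0],0],[[-0.0267,0.0176,0],0],[[-0.0267,0.0176,0],0],[[-0.0267,0.0176,0],0]]}}

```text
time_s: 2.97
tcp_pos: [0.5979, -0.0541, 0.2228]
ee_rot: [[-0.929, -0.371, 0.0], [-0.371, 0.929, -0.0], [-0.0, -0.0, -1.0]]
wrist_force: [-0.1, -1.1, 0.3]
gripper_width: 0.002
gripper_force: 0.0
```

>>> {"api": "apply_moves", "payload": {"moves": [[[0,0,0.018],0],[[0,0,0.018],0],[[0,0,0.018],0],[[0,0,0.018],0],[[0,0,0],0]]}}

```text
time_s: 3.38
tcp_pos: [0.5949, -0.0554, 0.1467]
ee_rot: [[-0.929, -0.37, -0.007], [-0.37, 0.929, -0.0], [0.007, 0.003, -1.0]]
wrist_force: [0.2, 0.0, -0.4]
gripper_width: 0.006
gripper_force: 0.0
```

```bash
python3 - <<'E'
from h import *
c=imaging.capture("side");d=imaging.capture("top")
a=cv2.resize(c["frame"][120:250,160:290],(400,400),interpolation=3);b=cv2.resize(d["frame"][130:230,190:290],(400,400),interpolation=3)
cv2.imwrite("pics/v1.png",np.hstack([a,b]));print(r.sense()["tcp_pos"])
E
```

```text
[ 0.59719808 -0.05569871  0.15056371]
```

View pics/v1.png

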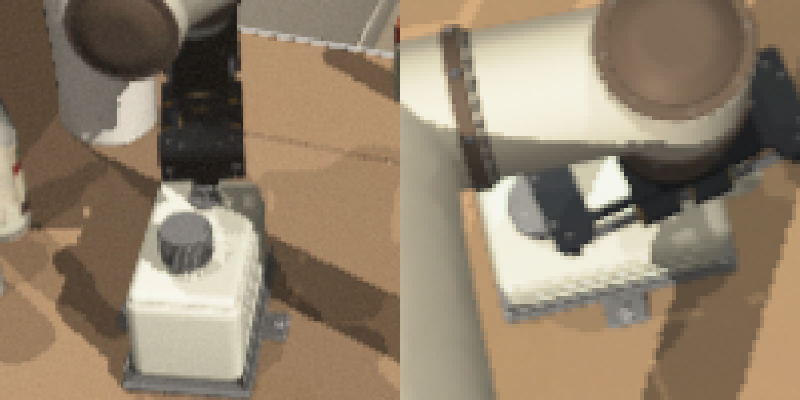

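The left half of the picture (side view) shows the shut fingers right over the vent head at about (205,190), clear of the cap at (187,240). I'm pressing slowly.

>>> {"api": "apply_moves", "payload": {"moves": [[[0,0,0.003],0],[[0,0,0.003],0],[[0,0,0.003],0],[[0,0,0.002],0],[[0,0,0],0]]}}

```text
time_s: 3.9
tcp_pos: [0.5981, -0.0556, 0.1405]
ee_rot: [[-0.929, -0.371, 0.003], [-0.371, 0.929, -0.0], [-0.002, -0.001, -1.0]]
wrist_force: [0.6, 0.6, 4.1]
gripper_width: 0.005
gripper_force: 1.9
```

>>> {"api": "apply_moves", "payload": {"moves": [[[0,0,0.001],0],[[0,0,0.001],0],[[0,0,0],0],[[0,0,0],0]]}}

```text
time_s: 4.23
tcp_pos: [0.598, -0.0556, 0.1382]
ee_rot: [[-0.929, -0.371, 0.002], [-0.371, 0.929, -0.0], [-0.002, -0.001, -1.0]]
wrist_force: [1.4, -0.3, 4.7]
gripper_width: 0.013
gripper_force: 2.3
```

>>> {"api": "apply_moves", "payload": {"moves": [[[0,0,0.001],0],[[0,0,0.001],0],[[0,0,0],0],[[0,0,0],0]]}}

```text
time_s: 4.57
tcp_pos: [0.5981, -0.0556, 0.1373]
ee_rot: [[-0.928, -0.371, 0.003], [-0.371, 0.928, -0.0], [-0.002, -0.001, -1.0]]
wrist_force: [0.0, 1.1, 9.8]
gripper_width: 0.006
gripper_force: 4.6
```

>>> {"api": "apply_moves", "payload": {"moves": [[[0,0,0.001],0],[[0,0,0],0],[[0,0,0],0],[[0,0,0],0]]}}

```text
time_s: 4.9
tcp_pos: [0.5982, -0.0556, 0.1372]
ee_rot: [[-0.928, -0.372, 0.003], [-0.372, 0.928, -0.001], [-0.003, -0.002, -1.0]]
wrist_force: [-1.3, 1.3, 13.0]
gripper_width: 0.003
gripper_force: 6.3
```

>>> {"api": "apply_moves", "payload": {"moves": [[[0,0,-0.02],0],[[0,0,-0.03],0],[[0,0,-0.03],0],[[0,0,-0.015],0],[[0,0,0],0]], "hand": 0.087}}

```text
time_s: 5.32
tcp_pos: [0.5981, -0.0555, 0.2327]
ee_rot: [[-0.929, -0.371, 0.005], [-0.371, 0.929, 0.0], [-0.005, -0.001, -1.0]]
wrist_force: [0.8, -0.5, 0.4]
gripper_width: 0.296
gripper_force: 0.0
```

>>> {"api": "apply_moves", "payload": {"moves": [[[-0.0046,0.0233,0],0],[[-0.0046,0.0233,0],0],[[-0.0046,0.0233,0],0],[[-0.0046,0.0233,0],0],[[0,0,0],0]]}}

```text
time_s: 5.73
tcp_pos: [0.5776, 0.0406, 0.2272]
ee_rot: [[-0.928, -0.373, -0.005], [-0.373, 0.928, 0.0], [0.005, 0.002, -1.0]]
wrist_force: [0.2, -0.1, -0.8]
gripper_width: 0.679
gripper_force: 0.0
```

>>> {"api": "apply_moves", "payload": {"moves": [[[0,0,0],0],[[0,0,0],0],[[0,0,0],0],[[0,0,0],0],[[0,0,0],0]]}}

```text
time_s: 6.15
tcp_pos: [0.5797, 0.037, 0.2292]
ee_rot: [[-0.929, -0.369, -0.001], [-0.369, 0.929, -0.0], [0.001, 0.0, -1.0]]
wrist_force: [-0.3, 0.6, 0.1]
gripper_width: 0.982
gripper_force: 0.0
```

```bash
python3 - <<'E'
from fit import *
print(r.sense()["tcp_pos"])
c=imaging.capture("side");d=imaging.capture("top")
for k in models.cut_out(c,"cap")[:2]:
    m=k["region"];v,u=np.nonzero(m);x=np.array([u.mean(),v.mean()])
    print(k["confidence"],x,m.sum(),least_squares(lambda q:sil(c,cyl(*q,.0245,.134,.168))[0]-x,[.59,0]).x)
a=cv2.resize(c["frame"][120:250,160:290],(400,400),interpolation=3);b=cv2.resize(d["frame"][130:230,190:290],(400,400),interpolation=3)
cv2.imwrite("pics/v2.png",np.hstack([a,b]))
E
```

```text
[0.5797 0.037  0.2292]
0.66 [219.7377 197.5082] 305 [0.5797 0.0368]
```

View pics/v2.png

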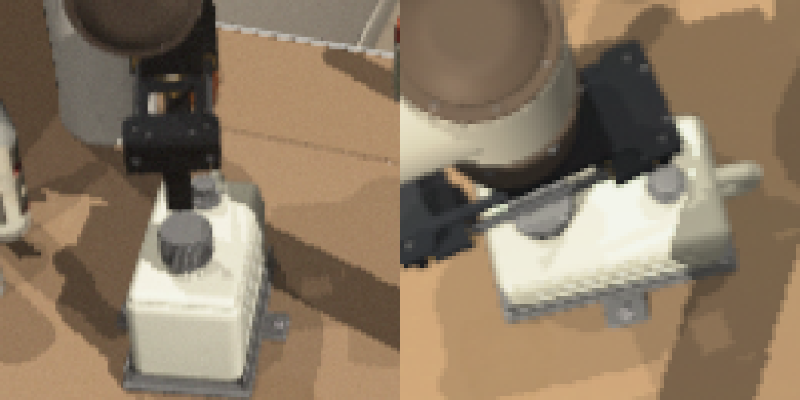

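The open fingers straddle the cap, which shows at (187,240) on the left half. TCP and cap agree within about 1 mm, so I'm descending.

>>> {"api": "apply_moves", "payload": {"moves": [[[0,0,0.02],0],[[0,0,0.02],0],[[0,0,0.02],0],[[0,0,0.02],0],[[0,0,0.011],0]]}}

```text
time_s: 6.72
tcp_pos: [0.5785, 0.0374, 0.1362]
ee_rot: [[-0.929, -0.37, -0.003], [-0.37, 0.929, -0.001], [0.003, 0.001, -1.0]]
wrist_force: [-0.5, -0.1, -0.7]
gripper_width: 1.0
gripper_force: 0.0
```

>>> {"api": "apply_moves", "payload": {"moves": [[[0,0,0],0],[[0,0,0],0],[[0,0,0],0]]}}

```text
time_s: 6.97
tcp_pos: [0.5807, 0.0379, 0.1399]
ee_rot: [[-0.929, -0.371, 0.002], [-0.371, 0.929, 0.0], [-0.002, -0.001, -1.0]]
wrist_force: [0.2, 0.1, 0.9]
gripper_width: 1.001
gripper_force: 0.0
```

>>> {"api": "apply_moves", "payload": {"moves": [[[0,0,0],0],[[0,0,0],0],[[0,0,0],0],[[0,0,0],0],[[0,0,0],0]], "hand": 0.04}}

```text
time_s: 7.38
tcp_pos: [0.5798, 0.0379, 0.1389]
ee_rot: [[-0.929, -0.371, 0.001], [-0.371, 0.929, 0.0], [-0.001, -0.0, -1.0]]
wrist_force: [-0.5, 0.0, -0.3]
gripper_width: 0.702
gripper_force: 0.0
```

>>> {"api": "apply_moves", "payload": {"moves": [[[0,0,0],0],[[0,0,0],0],[[0,0,0],0],[[0,0,0],0]]}}

```text
time_s: 7.72
tcp_pos: [0.5797, 0.0378, 0.1386]
ee_rot: [[-0.929, -0.371, -0.0], [-0.371, 0.929, -0.0], [0.0, -0.0, -1.0]]
wrist_force: [-0.4, -1.0, -0.1]
gripper_width: 0.542
gripper_force: 30.0
```

>>> {"api": "apply_moves", "payload": {"moves": [[[0,0,0.002],0],[[0,0,0.002],0],[[0,0,0.002],0],[[0,0,0.0005],0],[[0,0,0],0]]}}

```text
time_s: 8.13
tcp_pos: [0.5798, 0.0378, 0.1328]
ee_rot: [[-0.929, -0.371, 0.0], [-0.371, 0.929, -0.0], [-0.0, -0.0, -1.0]]
wrist_force: [-4.0, 0.3, 6.8]
gripper_width: 0.544
gripper_force: 30.0
```

>>> {"api": "apply_moves", "payload": {"moves": [[[0,0,0],0],[[0,0,0],0]]}}

```text
time_s: 8.3
tcp_pos: [0.5798, 0.0378, 0.133]
ee_rot: [[-0.929, -0.371, 0.001], [-0.371, 0.929, -0.0], [-0.001, -0.0, -1.0]]
wrist_force: [-3.0, -0.4, 5.8]
gripper_width: 0.548
gripper_force: 30.0
```

>>> {"api": "apply_moves", "payload": {"moves": [[[0,0,0.001],0],[[0,0,0],0],[[0,0,0],0]]}}

```text
time_s: 8.55
tcp_pos: [0.5798, 0.0378, 0.132]
ee_rot: [[-0.929, -0.371, 0.001], [-0.371, 0.929, -0.0], [-0.001, -0.0, -1.0]]
wrist_force: [-3.7, 0.5, 7.6]
gripper_width: 0.547
gripper_force: 30.0
```

>>> {"api": "apply_moves", "payload": {"moves": [[[0,0,0],-4],[[0,0,0],-4],[[0,0,0],-4],[[0,0,0],-4],[[0,0,0],0]]}}

```text
time_s: 8.97
tcp_pos: [0.5811, 0.038, 0.1326]
ee_rot: [[-0.789, -0.615, 0.004], [-0.615, 0.789, 0.0], [-0.003, -0.002, -1.0]]
wrist_force: [-1.0, 0.3, 7.8]
gripper_width: 0.542
gripper_force: 30.0
```

```bash
python3 - <<'E'
from h import *
s=r.sense();print(s["moment"],s["wrist_force"],s["joints"])
E
```

```text
[ 0.07165179  0.24356989 -0.00815835] [-0.9742475   0.3228015   7.77935332] [ 19.69930409  22.34720382 -13.03463187   0.07587304 -54.41729739
 -71.80088232]
```

>>> {"api": "apply_moves", "payload": {"moves": [[[0,0,0],-4],[[0,0,0],-4],[[0,0,0],-4],[[0,0,0],-4],[[0,0,0],-4]]}}

```text
time_s: 9.38
tcp_pos: [0.5814, 0.0381, 0.1327]
ee_rot: [[-0.53, -0.848, 0.004], [-0.848, 0.53, 0.0], [-0.003, -0.003, -1.0]]
wrist_force: [-0.3, 0.4, 6.8]
gripper_width: 0.546
gripper_force: 30.0
```

>>> {"api": "apply_moves", "payload": {"moves": [[[0,0,0],-4],[[0,0,0],-4],[[0,0,0],-4],[[0,0,0],-4],[[0,0,0],-3]]}}

```text
time_s: 9.8
tcp_pos: [0.5814, 0.0382, 0.1327]
ee_rot: [[-0.225, -0.974, 0.004], [-0.974, 0.225, 0.001], [-0.002, -0.004, -1.0]]
wrist_force: [-0.5, -0.2, 6.9]
gripper_width: 0.546
gripper_force: 30.0
```

>>> {"api": "apply_moves", "payload": {"moves": [[[0,0,0],0],[[0,0,0],0]]}}

```text
time_s: 9.97
tcp_pos: [0.5814, 0.0382, 0.1327]
ee_rot: [[-0.228, -0.974, 0.005], [-0.974, 0.228, 0.0], [-0.001, -0.004, -1.0]]
wrist_force: [-0.3, -0.8, 6.5]
gripper_width: 0.543
gripper_force: 30.0
```

```bash
python3 - <<'E'
from h import *
s=r.sense();print(s["moment"],s["wrist_force"],s["joints"])
c=imaging.capture("side");a=cv2.resize(c["frame"][130:230,170:280],(660,600),interpolation=3)
cv2.imwrite("pics/v3.png",a)
E
```

```text
[ 0.13264191  0.12688717 -0.01551827] [-0.27181979 -0.84713505  6.46215767] [ 19.70598981  22.34904826 -13.01178092   0.07808413 -54.38769024
 -32.93064762]
```

View pics/v3.png

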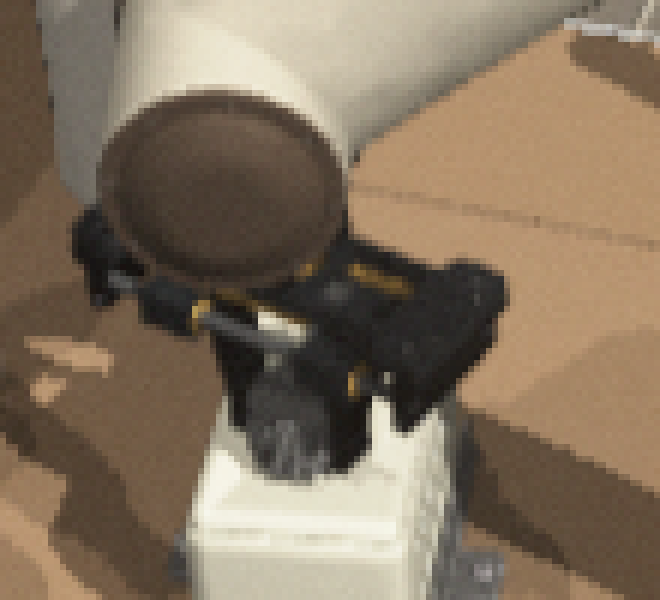

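The fingers still hold the cap, seen at (295,430) low on the jug. There is almost no twist moment after 55°, so it turned with the gripper. I'm lifting gently.

>>> {"api": "apply_moves", "payload": {"moves": [[[0,0,-0.003],0],[[0,0,-0.004],0],[[0,0,-0.004],0],[[0,0,-0.004],0],[[0,0,0],0]]}}

```text
time_s: 10.43
tcp_pos: [0.5796, 0.0378, 0.1462]
ee_rot: [[-0.229, -0.973, -0.0], [-0.973, 0.229, 0.0], [-0.0, 0.0, -1.0]]
wrist_force: [-0.2, -0.5, -0.3]
gripper_width: 0.544
gripper_force: 30.0
```

>>> {"api": "apply_moves", "payload": {"moves": [[[0,0,-0.01],0],[[0,0,-0.018],0],[[0,0,-0.018],0],[[0,0,-0.015],0],[[0,0,-0.006],0]]}}

```text
time_s: 10.85
tcp_pos: [0.5807, 0.038, 0.2158]
ee_rot: [[-0.229, -0.973, 0.004], [-0.974, 0.229, 0.001], [-0.002, -0.004, -1.0]]
wrist_force: [0.3, 0.5, -0.0]
gripper_width: 0.546
gripper_force: 30.0
```

>>> {"api": "apply_moves", "payload": {"moves": [[[0,0,0],0],[[0,0,0],0],[[0,0,0],0],[[0,0,0],0],[[0,0,0],0]]}}

```text
time_s: 11.27
tcp_pos: [0.5792, 0.0377, 0.212]
ee_rot: [[-0.229, -0.973, -0.002], [-0.973, 0.229, -0.001], [0.001, 0.002, -1.0]]
wrist_force: [0.1, -0.1, -0.8]
gripper_width: 0.55
gripper_force: 30.0
```

```bash
python3 - <<'E'
from h import *
s=r.sense();print(s["tcp_pos"],s["wrist_force"],s["gripper_force"],s["joint_velocities"])
c=imaging.capture("side");a=cv2.resize(c["frame"][130:230,170:280],(660,600),interpolation=3)
cv2.imwrite("pics/v4.png",a)
E
```

```text
[0.57923787 0.03772623 0.21198745] [ 0.07486983 -0.14638114 -0.84341958] 29.999815445335116 [-0.12461557 -0.14725261  0.36006185  0.06352389 -0.01378819  0.01690507]
```

View pics/v4.png

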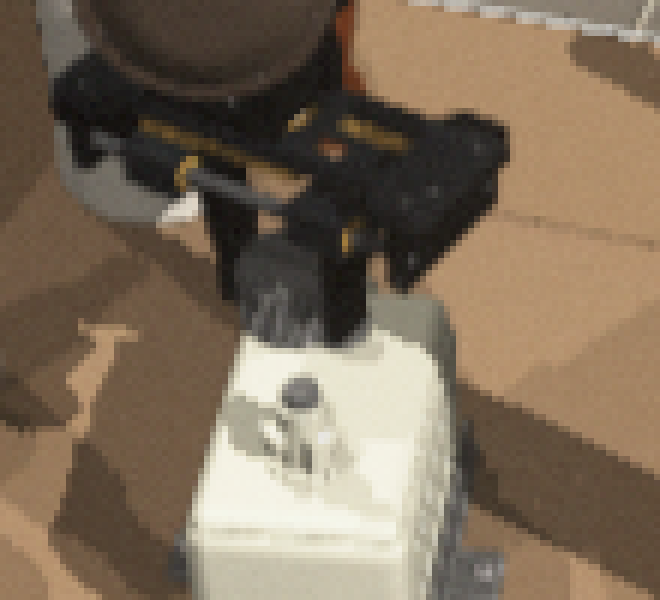

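The cap is held at about (285,290), clear above the open neck at about (300,420). I'm letting the arm settle and handing in.

>>> {"api": "apply_moves", "payload": {"moves": [[[0,0,0],0],[[0,0,0],0],[[0,0,0],0],[[0,0,0],0],[[0,0,0],0]]}}

```text
time_s: 11.73
tcp_pos: [0.5797, 0.0378, 0.213]
ee_rot: [[-0.229, -0.973, 0.0], [-0.973, 0.229, 0.0], [-0.0, -0.0, -1.0]]
wrist_force: [0.9, 0.4, -0.5]
gripper_width: 0.546
gripper_force: 30.0
```

```bash
python3 -c "
from station import r
print(r.finish_job())"
```

```text
the job is handed in; nothing more can be done
None
```

I pressed the vent to its stop, pushed and twisted the cap free, and handed the job in at about 12 s with the cap held still about 5 cm above the open neck; the hand-in returned no verdict.

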